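Close the tea jars for the view

TASK

Close the two open tea jars for the viewing, as the brown one already is: first the pewter inner lid that fits the jar's mouth (the larger for the blue jar, the smaller for the green), fully home on the lip, then the glazed cap of the jar's own colour over it, sitting level down on the shoulder. Set the lids down gently, and leave the jars, the iron weight, the red tin and the two cotton reels standing where they are.

Things in the scene. Friction and masses are not known exactly. Their poses are not given: they have to be found in the camera images.
- jar_blue: larger tea jar, dark blue glaze with cream bands, open, 111 mm across the belly, 100 mm high, 0.75 kg, standing loose. Flat shoulder at 85 mm; above it an upright neck 70 mm across at its foot, 66 mm at the lip (z = 100 mm), bore 58 mm, 55 mm deep. Origin: centre of the underside; z up.
- jar_green: smaller tea jar, pale green glaze with cream bands, open, 88 mm across the belly, 80 mm high, 0.5 kg, standing loose. Flat shoulder at 66 mm; above it an upright neck 52 mm across at its foot, 49 mm at the lip (z = 80 mm), bore 41 mm, 45 mm deep. Origin: centre of the underside; z up.
- plug_large: larger of two grey pewter inner lids, lying knob up; fits the blue jar. Tapered stopper 12 mm deep (42 mm across below, 53 above), flange 64 mm across, 4 mm thick, then an upright cylindrical knob 19 mm across, 16 to 30 mm above the underside; 0.14 kg. Origin: centre of the underside; z up through the knob. Home, the flange rests on the lip: origin 88 mm above the jar's.
- plug_small: smaller of two grey pewter inner lids, lying knob up; fits the green jar. Tapered stopper 12 mm deep (25 mm across below, 36 above), flange 47 mm across, 4 mm thick, then an upright cylindrical knob 16 mm across, 16 to 30 mm above the underside; 0.08 kg. Origin: centre of the underside; z up through the knob. Home, the flange rests on the lip: origin 68 mm above the jar's.
- cap_blue: dark blue glazed cap of the blue jar, standing on its rim: hollow, 86 mm across outside, 79 inside, 37 mm deep, flattish top at 42 mm, on it a round knob 22 mm across, 42 to 60 mm above the rim, its top cream; 0.18 kg. Origin: centre of the rim's underside; z up through the knob. On the jar the rim rests on the shoulder, clear of neck and inner lid: origin 85 mm above the jar's.
- cap_green: pale green glazed cap of the green jar, standing on its rim: hollow, 68 mm across outside, 61 inside, 36 mm deep, flattish top at 41 mm, on it a round knob 20 mm across, 41 to 59 mm above the rim, its top cream; 0.12 kg. Origin: centre of the rim's underside; z up through the knob. On the jar the rim rests on the shoulder, clear of neck and inner lid: origin 66 mm above the jar's.
- iron_weight: bystander: a rusty dark iron scale weight with a knob, 60 mm across, 44 mm high; no part of any jar. Origin: centre of the underside.
- nail_tin: bystander: a round red tin without a knob, closed, 67 mm across, 48 mm high. Origin: centre of the underside.
- reel_red: bystander: a small wooden cotton reel with red thread, 31 mm across, 42 mm high. Origin: centre of the underside.
- reel_blue: bystander: a small wooden cotton reel with blue thread, 31 mm across, 42 mm high. Origin: centre of the underside.

How it is judged:
At the end, for the whole second after the job is handed in: Inner lids home on the lips of their own jars (6 mm off axis, 3 mm in height, 5 degrees), caps of each jar's colour on the shoulders over them (8 mm, 3 mm, 5 degrees), all released and at rest; jars upright; jars, weight, tin and reels within 30 mm of where they stood (horizontal distance between plug_large and jar_blue below 0.006 m and z of plug_large in the frame of jar_blue between 0.085 and 0.091 m and angle between each of plug_large, cap_blue, plug_small, cap_green's own z axis and vertical below 0.09 rad and linear speed of each of plug_large, cap_blue, plug_small, cap_green, jar_blue, jar_green below 0.01 m/s and angular speed of each of plug_large, cap_blue, plug_small, cap_green below 0.15 rad/s and horizontal distance between cap_blue and jar_blue below 0.008 m and z of cap_blue in the frame of jar_blue between 0.082 and 0.088 m and horizontal distance between plug_small and jar_green below 0.006 m and z of plug_small in the frame of jar_green between 0.065 and 0.071 m and horizontal distance between cap_green and jar_green below 0.008 m and z of cap_green in the frame of jar_green between 0.063 and 0.069 m and distance of each of jar_blue, jar_green, iron_weight, nail_tin, reel_red, reel_blue from where it was at the start of the episode below 0.03 m and angle between each of jar_blue, jar_green's own z axis and vertical below 0.06 rad); the robot touches nothing.
It fails at once if a lid is dropped on its jar: moving over 0.6 m/s (a fall of some 2 cm) in the last 15 mm above its seat ((horizontal distance between plug_large and jar_blue below 0.02 m and z of plug_large in the frame of jar_blue below 0.103 m and linear speed of plug_large above 0.6 m/s) or (horizontal distance between cap_blue and jar_blue below 0.02 m and z of cap_blue in the frame of jar_blue below 0.1 m and linear speed of cap_blue above 0.6 m/s) or (horizontal distance between plug_small and jar_green below 0.02 m and z of plug_small in the frame of jar_green below 0.083 m and linear speed of plug_small above 0.6 m/s) or (horizontal distance between cap_green and jar_green below 0.02 m and z of cap_green in the frame of jar_green below 0.081 m and linear speed of cap_green above 0.6 m/s)).
It fails at once if a lid is forced: more than 60 N between a lid and a jar (contact force between any of plug_large, cap_blue and jar_blue above 60 N or contact force between any of plug_small, cap_green and jar_green above 60 N).
It fails at once if a jar is knocked over (angle between any of jar_blue, jar_green's own z axis and vertical above 0.6 rad).
It fails at once if a bystander is shifted by more than 40 mm (distance of any of iron_weight, nail_tin, reel_red, reel_blue from where it was at the start of the episode above 0.04 m).
It also fails if it takes over 99 s, if anything falls off the work surface, if the arm or the gripper's body presses on something with over 40 N, if the wrist force passes 120 N, or if a joint passes its speed limit or range.

ROBOT

A 6-joint arm with a two-finger parallel gripper is mounted at the origin on a cart in front of the work surface, level with it; the furniture and walls round the work are solid. World frame = base frame: x ahead of the robot, y to its left, z up, the work surface at z = 0. Lengths are in m, angles in rad, forces in N, time in s.
With the tool pointing down it reaches from about 0.275 to 0.775 m from the base axis. Payload 14.6 kg.
Tool frame: the origin (TCP) lies midway between the tips of the shut fingers; the grasp point (between the pads) lies 19 mm behind it (bot.tcp_to_grasp is the distance from the TCP to the grasp point, in m); z points along the fingers, y is the line along which they close (so a half turn about z gives the same grasp; the last joint's range is limited). The gripper opens to 85 mm and grips with 20 to 120 N. Pads are 22 mm wide; open, the fingers measure 114 mm over their backs; the gripper's body (76 mm by 85 mm) begins 54 mm behind the grasp point. The pads swing forward as they close: fully open they stand 13 mm farther back than shut.
Start: joints at [-1.419, 0.263, -0.048, 1.259, 0, 1.415], TCP at [0.159, -0.5, 0.231] pointing down, gripper open.
Joint ranges: [-2.65, 2.65], [-0.89, 1.7], [-1.18, 1.37], [-2.13, 2.11], [-1.35, 1.29], [-3.14, 3.14]. Speed limits (rad/s): [1.89, 1.89, 2.57, 2.79, 3.14, 3.14].

INTERFACE

Orientations are given as a unit quaternion [x, y, z, w].
In Python, from rig import bot gives the robot as it stands.
- The arm moves only by the shell command python3 inch.py [FORCE], which reads ROWS from standard input. ROWS is one flat JSON list of numbers that holds 1 to 12 rows one after another, with no inner brackets; each row has 5 numbers: the finger opening in m, then dx, dy, dz in parts of the range, where 1.0 means 1 m, then a turn about the tool's z in shares of 2 pi rad (1.0 is 2 pi rad); each row is the pose to reach, as a shift and turn from the pose commanded when the command began, along the tool's axes at that moment; what a row does not reach only later rows make up. A row lasts 1/12 s, in which the tool goes at most 0.0417 m and 0.125 rad, less where a joint would pass 70% of its speed; a pose out of reach is approached as far as the arm can. The fingers move at their own pace and stop on an object; FORCE is the grip in N (left out, the last holds). Time passes only in rows, so rows that do not move let the fingers close. It prints the time, the measured TCP pose, the force, the opening and the grip force at its end. No shift or turn number may pass 1 either way. Input that does not fit is refused with a message, and nothing moves.
- bot.sense(): the state, without advancing time (a new reading comes with each control period).
- bot.grab_frame(name): name is "side" or "top"; returns the picture (384x512x3 uint8, blue, green, red); there is no depth.
- bot.get_calibration(name): a dict with "intrinsics" (3x3 intrinsics, pixels), "D" ([k1, k2, p1, p2, k3] as OpenCV has them; the pictures are not rectified), "T" (4x4, takes a point from camera to world coordinates). Camera axes: x right, y up, looking along -z (the intrinsics and any distortion apply to the point x, -y, -z); pixel columns grow to the right and rows downward; lengths in m; the calibration is good to about 2 mm. A picture is of the moment at which its call begins. get_calibration takes no time and is no camera call.
- bot.sign_off(): hands the job in; it is judged then, once.
The state is a dict: "clock": time; "joint_pos": joint angles; "qvel": joint speeds; "tau": joint torques, N m; "tool_pos": TCP position; "tool_rot": TCP orientation; "force": force on the tool from outside, world axes, zero at the start; "moment": the same for the moment, N m; "width": finger opening in m; "finger_force": force on a finger pad.
Only numpy, scipy, OpenCV 4.12 (cv2) and the standard library are available. Lean on these libraries where they do the work, as an engineer would, in place of code of your own. Each camera call takes 0.05 s, during which the arm holds its last target. There are 200 camera calls.

## Working session

There is one attempt and no reset: what is moved stays moved. The work goes in short steps, Python scripts to look and compute and a shell command to move; the robot and the scene stay as the last step left them, time stands still between calls to the robot, and variables do not carry over. Pictures are saved under pics/ and viewed, at most 14 in all, crops included, and the job is handed in when it is done.

```bash
ls; mkdir -p pics
cat > h.py <<'E'
import numpy as np,cv2
from rig import bot
def snap(n,f):
    im=bot.grab_frame(n); cv2.imwrite(f'pics/{f}.png',im); return im
def ray(n,u,v):
    c=bot.get_calibration(n);K=np.array(c["intrinsics"],float);D=np.array(c["D"],float);T=np.array(c["T"])
    p=cv2.undistortPoints(np.array([[[u,v]]],float),K,D)[0,0]
    return T[:3,3],T[:3,:3]@np.array([p[0],-p[1],-1.])
def at(n,u,v,z):
    o,d=ray(n,u,v);return o+d*(z-o[2])/d[2]
def proj(n,P):
    c=bot.get_calibration(n);K=np.array(c["intrinsics"],float);D=np.array(c["D"],float);T=np.array(c["T"])
    q=(np.atleast_2d(P)-T[:3,3])@T[:3,:3]*[1,-1,-1]
    return cv2.projectPoints(q,np.zeros(3),np.zeros(3),K,D)[0][:,0]
E
python3 - <<'E'
from h import *
for n in("top","side"):
    im=snap(n,n+"0"); c=bot.get_calibration(n); print(n,np.round(c["T"],3).tolist(),np.round(c["intrinsics"],1).tolist(),c["D"])
    cv2.imwrite(f'pics/{n}0b.png',cv2.resize(im,(800,600),interpolation=cv2.INTER_CUBIC))
print(bot.sense())
E
```

```text
inch.py
pics
rig.py
top [[-0.006, 0.998, -0.054, 0.475], [-1.0, -0.006, 0.007, -0.004], [0.006, 0.054, 0.998, 1.417], [0.0, 0.0, 0.0, 1.0]] [[495.1, 0.0, 252.0], [0.0, 495.1, 183.1], [0.0, 0.0, 1.0]] [-0.09319749  0.          0.          0.          0.        ]
side [[0.974, 0.161, -0.16, 0.405], [-0.227, 0.644, -0.73, -0.637], [-0.014, 0.748, 0.664, 0.603], [0.0, 0.0, 0.0, 1.0]] [[356.3, 0.0, 251.1], [0.0, 356.3, 189.6], [0.0, 0.0, 1.0]] [0.02232895 0.         0.         0.         0.        ]
{'clock': 0.1, 'joint_pos': array([-1.41932208e+00,  2.63492107e-01, -4.88554329e-02,  1.25938420e+00,
       -1.76252186e-05,  1.41551443e+00]), 'qvel': array([-6.26110310e-04, -3.13518747e-03,  2.65396903e-03,  7.11419973e-05,
        6.20668873e-05, -5.14055359e-04]), 'tau': array([ 6.52793315e-03, -6.38577676e+01,  3.85063219e+01,  9.92813817e-03,
        1.27795606e-04,  3.08747140e-06]), 'tool_pos': array([ 0.15849689, -0.50026016,  0.23087098]), 'tool_rot': array([ 9.88260516e-01,  1.52777399e-01, -7.92215679e-06, -4.67724254e-04]), 'force': array([-0.49024589, -0.95815998, -0.43690766]), 'moment': array([ 0.06959082,  0.01557932, -0.00418061]), 'finger_force': 0.0, 'width': 0.08552300672531171}
```

View pics/top0b.png

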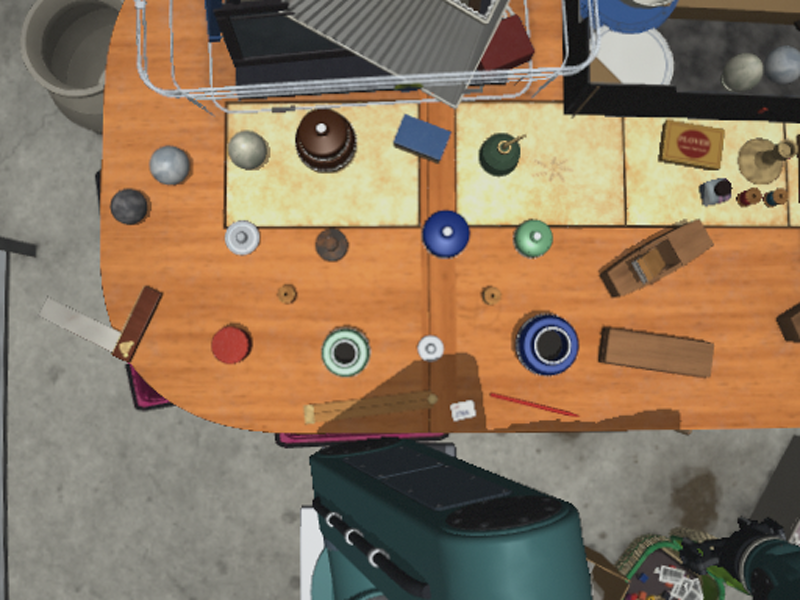

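View pics/side0b.png

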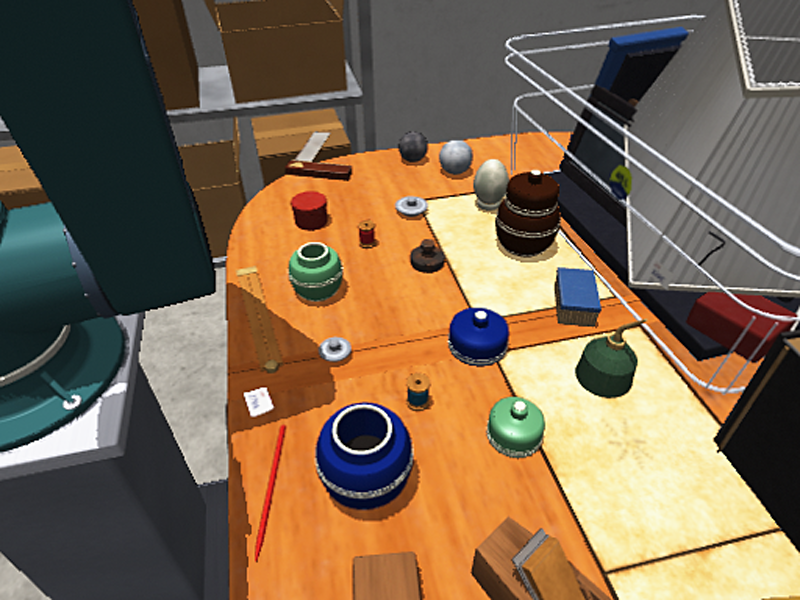

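Top view (800x600): plugs at (242,238) large and (430,348) small; caps blue (446,234), green (533,238); jars green (345,352), blue (547,345). I'll enlarge for precise reading.

Run:
```python
from h import *
im=cv2.imread('pics/top0.png')
tiles=[(155,152),(275,223),(285,150),(341,152),(221,225),(350,221)]
R=26;S=10
rows=[]
ts=[]
for u,v in tiles:
    t=cv2.resize(im[v-R:v+R,u-R:u+R],(260,260),interpolation=cv2.INTER_CUBIC)
    for k in range(0,260,50):
        cv2.putText(t,str(u-R+k//5),(k,8),0,.3,(255,255,255));cv2.putText(t,str(v-R+k//5),(0,k+8),0,.3,(255,255,255))
        cv2.line(t,(k,0),(k,4),(255,255,255));cv2.line(t,(0,k),(4,k),(255,255,255))
    ts.append(t)
cv2.imwrite('pics/t1.png',np.vstack([np.hstack(ts[:3]),np.hstack(ts[3:])]))
```

```text
(no output)
```

View pics/t1.png

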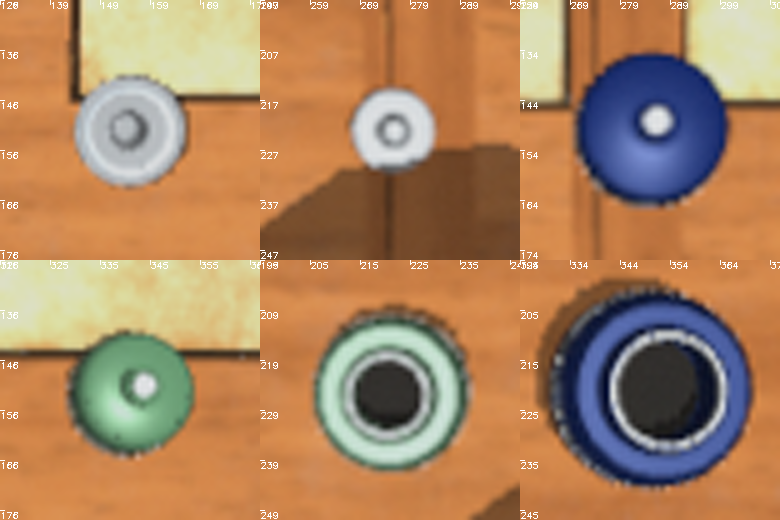

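```bash
cat >> h.py <<'E'
def circ(c,r,z): 
    a=np.linspace(0,2*np.pi,48,endpoint=False);return np.c_[c[0]+r*np.cos(a),c[1]+r*np.sin(a),np.full(48,z)]
RINGS=dict(plug_large=[(.032,.016),(.0095,.03)],plug_small=[(.0235,.016),(.008,.03)],cap_blue=[(.043,.0),(.011,.051)],cap_green=[(.034,0),(.010,.050)],jar_green=[(.0245,.08),(.044,.035)],jar_blue=[(.033,.1),(.0555,.045)])
E
cat > m.py <<'E'
from h import *
px=dict(plug_large=(154.8,151.8,.016),plug_small=(275.2,222.6,.016),cap_blue=(286,147.8,.06),cap_green=(343.4,150.8,.059),jar_green=(220.2,225.4,.08),jar_blue=(353.2,220.6,.1))
P={k:at("top",*v) for k,v in px.items()}
for k,p in P.items(): print(k,p.round(4))
for n,S in(("top",4),("side",3)):
    im=cv2.imread(f'pics/{n}0.png'); ts=[]
    for k,p in P.items():
        u,v=proj(n,[p[0],p[1],.04])[0].astype(int);R=33 if n=="top" else 44
        t=cv2.resize(im[v-R:v+R,u-R:u+R],(264,264),interpolation=cv2.INTER_CUBIC);s=264/(2*R)
        for r,z in RINGS[k]:
            q=((proj(n,circ(p,r,z))-[u-R,v-R]+.5)*s).astype(int);cv2.polylines(t,[q.reshape(-1,1,2)],True,(0,0,255) if z>.01 else (0,255,255),1)
        ts.append(t)
    cv2.imwrite(f'pics/ov_{n}.png',np.vstack([np.hstack(ts[:3]),np.hstack(ts[3:])]))
E
python3 m.py
```

```text
plug_large [0.6422 0.2633 0.016 ]
plug_small [ 0.439  -0.0782  0.016 ]
cap_blue [ 0.6458 -0.1075  0.06  ]
cap_green [ 0.6369 -0.2668  0.059 ]
jar_green [0.434  0.0735 0.08  ]
jar_blue [ 0.4447 -0.2822  0.1   ]
```

View pics/ov_top.png

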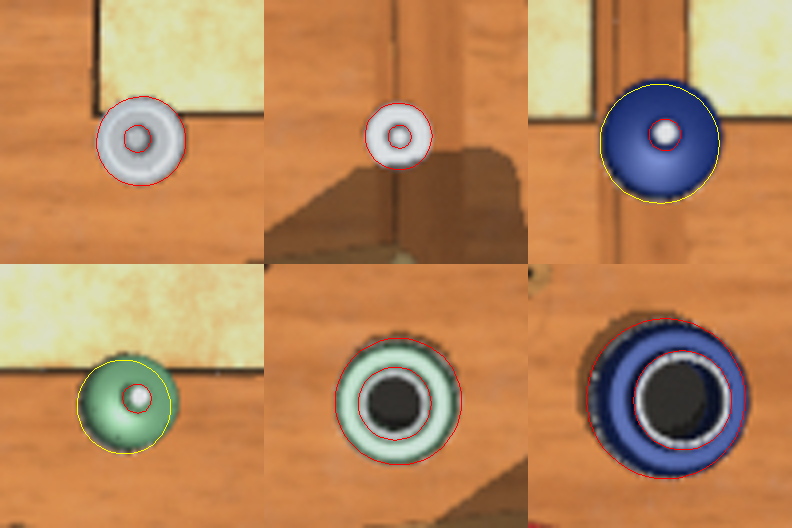

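View pics/ov_side.png

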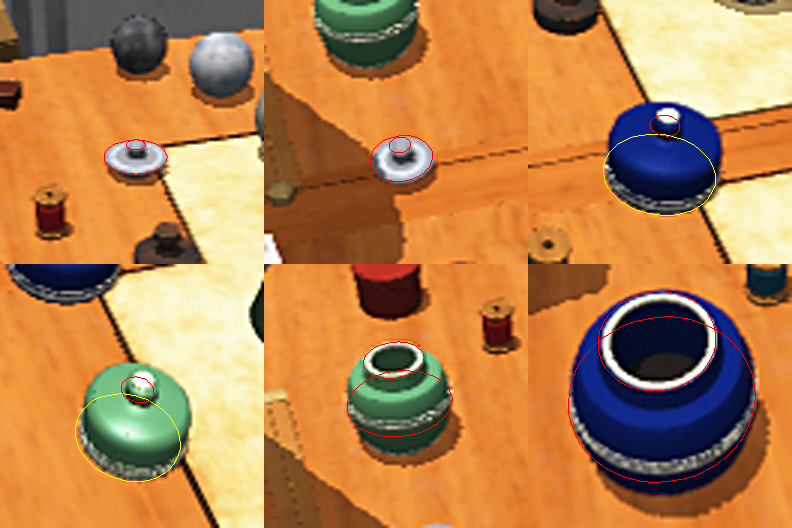

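Overlays: the jars and plugs match in both views (plug_large flange at tile (141,141), plug_small at (398,136), lips centred at (395,403) and (683,400)). The caps need about +2.5 mm in x, since the side-view rims sit right of my rings. Moving over the small plug now.

The manual's scale: turns go in shares of 2 pi rad. Converting my numbers, 0.307 rad / 6.2832 = 0.0489.

```bash
r="x"; echo '[0.04,0.395,-0.318,0.03,0.0489,0.04,0.395,-0.318,0.03,0.0489,0.04,0.395,-0.318,0.03,0.0489,0.04,0.395,-0.318,0.03,0.0489,0.04,0.395,-0.318,0.03,0.0489,0.04,0.395,-0.318,0.03,0.0489,0.04,0.395,-0.318,0.03,0.0489,0.04,0.395,-0.318,0.03,0.0489,0.04,0.395,-0.318,0.03,0.0489,0.04,0.395,-0.318,0.03,0.0489,0.04,0.395,-0.318,0.03,0.0489,0.04,0.395,-0.318,0.03,0.0489]' | python3 inch.py 30
```

```text
clock: 1.1
tool_pos: [0.4346, -0.0835, 0.2017]
tool_rot: [1.0, -0.0, 0.0, 0.0]
force: [1.1, -1.4, 0.6]
width: 0.0399
finger_force: 0.0
```

```bash
echo '[0.04,0.0045,-0.0055,0.04,0,0.04,0.0045,-0.0055,0.08,0,0.04,0.0045,-0.0055,0.12,0,0.04,0.0045,-0.0055,0.15,0,0.04,0.0045,-0.0055,0.155,0,0.04,0.0045,-0.0055,0.155,0]' | python3 inch.py
python3 - <<'E'
from h import *
a=snap("top","a1");b=snap("side","b1")
P=(.439,-.0782,.03)
ts=[]
for n,im in(("top",a),("side",b)):
    u,v=proj(n,P)[0].astype(int);ts.append(cv2.resize(im[v-35:v+35,u-35:u+35],(390,390),interpolation=cv2.INTER_CUBIC))
cv2.imwrite('pics/c1.png',np.hstack(ts))
E
```

```text
clock: 1.6
tool_pos: [0.4374, -0.0797, 0.0459]
tool_rot: [1.0, -0.0, -0.002, -0.001]
force: [0.5, 1.2, 0.5]
width: 0.04
finger_force: 0.0
```

View pics/c1.png

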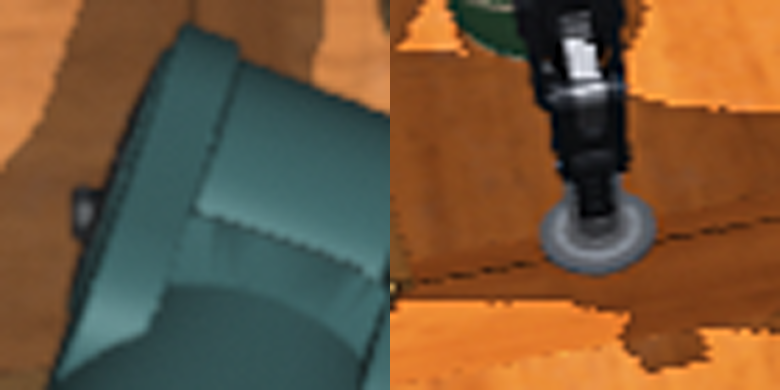

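Side crop: the near finger (597,200) lies in line with the flange centre (599,235); the top view is hidden by the arm. Descend and grip.

```bash
echo '[0.04,0.001,-0.001,0.014,0,0.04,0.001,-0.001,0.024,0,0.04,0.001,-0.001,0.028,0,0.04,0.001,-0.001,0.028,0,0.01,0.001,-0.001,0.028,0,0.01,0.001,-0.001,0.028,0,0.01,0.001,-0.001,0.028,0,0.01,0.001,-0.001,0.028,0,0.01,0.001,-0.001,0.028,0,0.01,0.001,-0.001,0.028,0,0.01,0.001,-0.001,0.028,0,0.01,0.001,-0.001,0.028,0]' | python3 inch.py 40
```

```text
clock: 2.7
tool_pos: [0.4403, -0.0794, 0.0198]
tool_rot: [1.0, -0.0, 0.001, 0.0]
force: [-0.4, 1.2, 8.3]
width: 0.0135
finger_force: 38.9
```

```bash
echo '[0.01,0,0,-0.01,0,0.01,0,0,-0.03,0,0.01,0,0,-0.07,0,0.01,0,0,-0.11,0,0.01,0,0,-0.13,0,0.01,0,0,-0.13,0,0.01,0,0,-0.13,0]' | python3 inch.py
python3 - <<'E'
from h import *
b=snap("side","b2");p=bot.sense()["tool_pos"];u,v=proj("side",p)[0].astype(int);print(u,v)
cv2.imwrite('pics/c2.png',cv2.resize(b[v-40:v+40,u-50:u+50],(700,560),interpolation=cv2.INTER_CUBIC))
E
```

```text
clock: 3.28
tool_pos: [0.4401, -0.0794, 0.15]
tool_rot: [1.0, -0.0, 0.001, 0.0]
force: [-0.3, 0.7, -1.6]
width: 0.0134
finger_force: 39.2
208 176
```

View pics/c2.png

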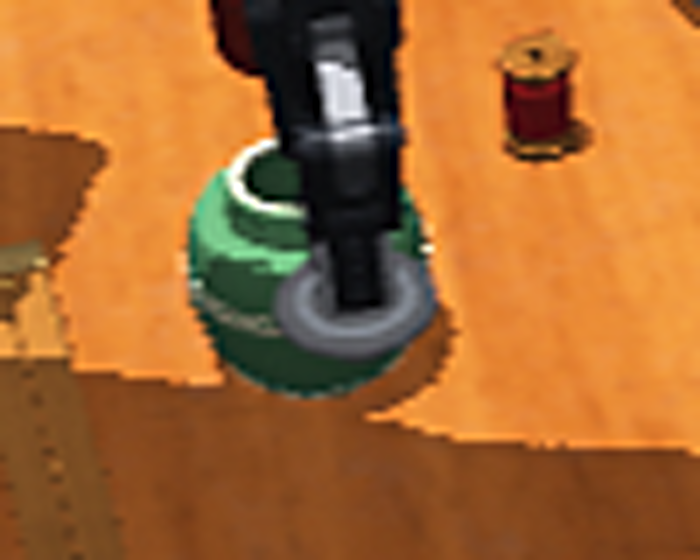

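Lid is held, the flange an ellipse near (355,305). It may be tilted, so I'll overlay the expected level ring.

Run:
```python
from h import *
b=cv2.imread('pics/side_x.png') if 0 else cv2.imread('pics/b2.png');p=bot.sense()["tool_pos"];u,v=208,176
s=7
t=cv2.resize(b[v-40:v+40,u-50:u+50],(700,560),interpolation=cv2.INTER_CUBIC)
q=((proj("side",circ(p,.0235,.1462))-[u-50,v-40]+.5)*s).astype(int);cv2.polylines(t,[q.reshape(-1,1,2)],True,(0,0,255),1)
q=((proj("side",circ(p,.0235,.1422))-[u-50,v-40]+.5)*s).astype(int);cv2.polylines(t,[q.reshape(-1,1,2)],True,(0,255,0),1)
cv2.imwrite('pics/c3.png',t[180:400,200:500].repeat(2,0).repeat(2,1))
```

```text
(no output)
```

View pics/c3.png

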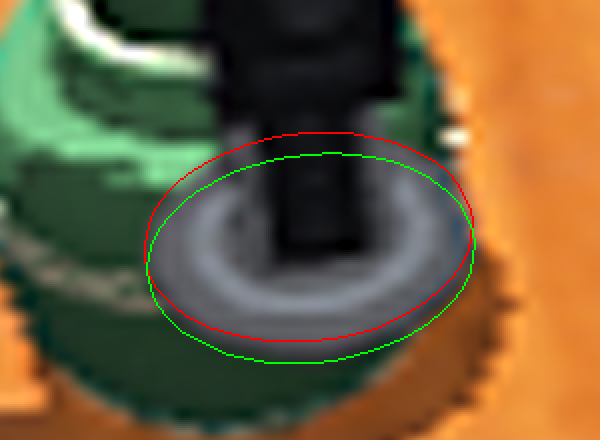

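Ring matches: lid level and centred. Move over the green jar, then lower slowly.

```bash
echo '[0.01,-0.005,-0.04,0,0,0.01,-0.005,-0.08,0,0,0.01,-0.005,-0.12,0,0,0.01,-0.005,-0.145,0,0,0.01,-0.005,-0.152,0,0,0.01,-0.005,-0.152,0,0,0.01,-0.005,-0.152,0.02,0,0.01,-0.005,-0.152,0.035,0,0.01,-0.005,-0.152,0.04,0,0.01,-0.005,-0.152,0.044,0,0.01,-0.005,-0.152,0.048,0,0.01,-0.005,-0.152,0.05,0]' | python3 inch.py
echo '[0.01,0,0,0.003,0,0.01,0,0,0.006,0,0.01,0,0,0.008,0,0.01,0,0,0.01,0,0.01,0,0,0.011,0,0.01,0,0,0.011,0]' | python3 inch.py
```

```text
clock: 4.33
tool_pos: [0.4347, 0.0724, 0.0987]
tool_rot: [1.0, -0.0, -0.0, 0.0]
force: [0.4, -0.2, -1.5]
width: 0.0139
finger_force: 39.4
clock: 4.83
tool_pos: [0.4347, 0.0729, 0.0881]
tool_rot: [1.0, -0.0, 0.0, -0.0]
force: [-1.7, 1.4, 4.7]
width: 0.0137
finger_force: 39.9
```

```bash
echo '[0.01,0,0,0.0008,0,0.01,0,0,0.0008,0]' | python3 inch.py; echo '[0.024,0,0,0,0,0.03,0,0,0,0,0.03,0,0,0,0,0.03,0,0,-0.02,0,0.03,0,0,-0.06,0,0.03,0,0,-0.1,0,0.06,0,0,-0.13,0,0.06,0,0,-0.13,0]' | python3 inch.py 30
```

```text
clock: 5.0
tool_pos: [0.4349, 0.073, 0.0879]
tool_rot: [1.0, 0.0, 0.001, -0.0]
force: [-5.0, 1.3, 16.6]
width: 0.0136
finger_force: 41.2
clock: 5.67
tool_pos: [0.4366, 0.0729, 0.2221]
tool_rot: [1.0, -0.0, 0.004, 0.0]
force: [-0.1, -0.9, -0.1]
width: 0.0531
finger_force: 0.0
```

```bash
echo '[0.04,0.206,-0.189,0,0,0.04,0.206,-0.189,0,0,0.04,0.206,-0.189,0,0,0.04,0.206,-0.189,0,0,0.04,0.206,-0.189,0,0,0.04,0.206,-0.189,0,0,0.04,0.206,-0.189,0.02,0,0.04,0.206,-0.189,0.06,0,0.04,0.206,-0.189,0.1,0,0.04,0.206,-0.189,0.14,0,0.04,0.206,-0.189,0.17,0,0.04,0.206,-0.189,0.177,0]' | python3 inch.py; echo '[0.04,0,0,0,0]' | python3 inch.py
python3 - <<'E'
from h import *
b=snap("side","b3");p=bot.sense()["tool_pos"]
ts=[]
for q,R in (((.642,.263,.03),26),((.434,.0735,.08),26)):
    u,v=proj("side",q)[0].astype(int);t=cv2.resize(b[v-R:v+R,u-R:u+R],(390,390),interpolation=cv2.INTER_CUBIC)
    if q[2]>.05:
        w=((proj("side",circ(q,.0235,.084))-[u-R,v-R]+.5)*7.5).astype(int);cv2.polylines(t,[w.reshape(-1,1,2)],True,(0,0,255),1)
    ts.append(t)
cv2.imwrite('pics/c4.png',np.hstack(ts))
E
```

```text
clock: 6.67
tool_pos: [0.6389, 0.1273, 0.1004]
tool_rot: [0.999, 0.031, -0.002, -0.013]
force: [-0.1, 0.4, -0.4]
width: 0.0402
finger_force: 0.0
clock: 6.75
tool_pos: [0.6372, 0.1274, 0.0979]
tool_rot: [0.999, 0.031, -0.004, -0.013]
force: [-1.4, -0.4, -0.8]
width: 0.0401
finger_force: 0.0
```

View pics/c4.png

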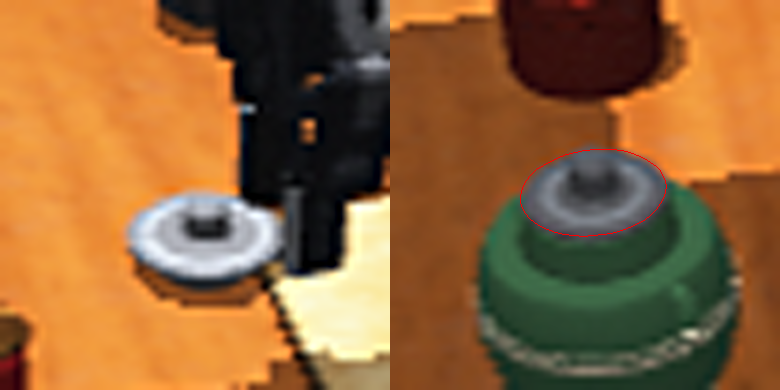

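Green jar's plug sits home (its flange fits the predicted ring at (594,192)). The arm stopped short of the large plug, so check the joints.

```bash
python3 -c "
from h import *
s=bot.sense();print(s['joint_pos'].round(3),s['tool_pos'],s['tool_rot'])"
```

```text
[0.061 0.539 0.037 1.075 0.026 3.141] [0.6377913  0.12744726 0.10062596] [ 0.99943854  0.03082921 -0.00325011 -0.01271195]
```

Joint 6 is at its limit. Turn the tool a quarter so there is margin (then tool x = world y, tool y = world x).

Scaled: -1.5 rad / 6.2832 = -0.2387.

```bash
echo '[0.04,0,0,-0.03,-0.0191,0.04,0,0,-0.06,-0.0398,0.04,0,0,-0.1,-0.0589,0.04,0,0,-0.1,-0.0796,0.04,0,0,-0.1,-0.0987,0.04,0,0,-0.1,-0.1194,0.04,0,0,-0.1,-0.1385,0.04,0,0,-0.1,-0.1592,0.04,0,0,-0.1,-0.1783,0.04,0,0,-0.1,-0.1989,0.04,0,0,-0.1,-0.218,0.04,0,0,-0.1,-0.2387]' | python3 inch.py; echo '[0.04,0,0,0,0,0.04,0,0,0,0]' | python3 inch.py;python3 -c "
from h import *
s=bot.sense();print(s['joint_pos'].round(3),s['tool_pos'],s['tool_rot'])"
```

```text
clock: 7.8
tool_pos: [0.6397, 0.1251, 0.2049]
tool_rot: [0.71, 0.704, 0.009, -0.009]
force: [-1.2, 0.5, -0.8]
width: 0.0399
finger_force: 0.0
clock: 7.97
tool_pos: [0.6397, 0.125, 0.2044]
tool_rot: [0.713, 0.701, 0.009, -0.009]
force: [0.8, -0.0, 0.2]
width: 0.0398
finger_force: 0.0
[0.057 0.492 0.241 1.319 0.026 1.646] [0.63972912 0.12504593 0.20438733] [ 0.71337379  0.70066686  0.00857931 -0.00949611]
```

Tool carries a small 1.5° tilt from that stop; acceptable. I'll compute moves in the actual tool axes.

```bash
cat >> h.py <<'E'
from scipy.spatial.transform import Rotation as Ro
def go(*targets):
    s=bot.sense();R=Ro.from_quat(s["tool_rot"]);print("z axis",R.as_matrix()[:,2].round(4),"pos",s["tool_pos"].round(4))
    for t in targets: print(t,R.inv().apply(np.array(t)-s["tool_pos"]).round(4))
E
python3 -c "
from h import *
go((.642,.2625,.2),(.642,.2625,.045),(.642,.2625,.0195))"
```

```text
z axis [-0.0011  0.0256 -0.9997] pos [0.6397 0.125  0.2044]
(0.642, 0.2625, 0.2) [ 0.1373 -0.0002  0.0079]
(0.642, 0.2625, 0.045) [0.1334 0.     0.1628]
(0.642, 0.2625, 0.0195) [1.327e-01 1.000e-04 1.883e-01]
```

```bash
echo '[0.04,0.04,0,0,0,0.04,0.08,0,0,0,0.04,0.12,0,0.02,0,0.04,0.134,0,0.05,0,0.04,0.134,0,0.09,0,0.04,0.134,0,0.13,0,0.04,0.133,0,0.16,0,0.04,0.133,0,0.175,0,0.04,0.1325,0,0.183,0,0.04,0.1325,0,0.187,0,0.04,0.1325,0,0.187,0,0.04,0.1325,0,0.187,0]' | python3 inch.py; echo '[0.01,0,0,0,0,0.01,0,0,0,0,0.01,0,0,0,0,0.01,0,0,0,0,0.01,0,0,0,0,0.01,0,0,0,0,0.01,0,0,0,0,0.01,0,0,0,0]' | python3 inch.py 50
```

```text
clock: 8.97
tool_pos: [0.642, 0.2624, 0.0211]
tool_rot: [0.712, 0.702, 0.009, -0.009]
force: [0.2, -0.3, 0.5]
width: 0.0401
finger_force: 0.0
clock: 9.63
tool_pos: [0.6419, 0.2625, 0.0212]
tool_rot: [0.712, 0.702, 0.009, -0.009]
force: [-0.7, -0.5, 8.1]
width: 0.0162
finger_force: 48.7
```

```bash
echo '[0.01,0,0,-0.01,0,0.01,0,0,-0.03,0,0.01,0,0,-0.07,0,0.01,0,0,-0.11,0,0.01,0,0,-0.15,0,0.01,0,0,-0.16,0]' | python3 inch.py; python3 -c "
from h import *
go((.4445,-.283,.18),(.4445,-.283,.125),(.4445,-.283,.109))"
```

```text
clock: 10.13
tool_pos: [0.6431, 0.2586, 0.1874]
tool_rot: [0.712, 0.702, 0.012, -0.008]
force: [0.2, 0.6, -0.6]
width: 0.016
finger_force: 49.1
z axis [ 0.0059  0.0277 -0.9996] pos [0.6431 0.2586 0.1874]
(0.4445, -0.283, 0.18) [-0.5443 -0.191  -0.0088]
(0.4445, -0.283, 0.125) [-0.5458 -0.1913  0.0462]
(0.4445, -0.283, 0.109) [-0.5463 -0.1914  0.0622]
```

```bash
echo '[0.01,-0.0378,-0.0133,0,0,0.01,-0.0755,-0.0265,0,0,0.01,-0.113,-0.04,0,0,0.01,-0.151,-0.053,0,0,0.01,-0.189,-0.0665,0,0,0.01,-0.227,-0.08,0,0,0.01,-0.264,-0.093,0,0,0.01,-0.302,-0.106,0,0,0.01,-0.34,-0.12,0,0,0.01,-0.378,-0.133,0,0,0.01,-0.416,-0.146,0,0,0.01,-0.44,-0.155,0,0]' | python3 inch.py; echo '[0.01,-0.03,-0.01,0,0,0.01,-0.065,-0.022,0,0,0.01,-0.09,-0.03,0,0,0.01,-0.1,-0.034,0,0,0.01,-0.1045,-0.036,0,0,0.01,-0.1045,-0.036,0,0,0.01,-0.1045,-0.036,0,0]' | python3 inch.py;python3 - <<'E'
from h import *
go((.4445,-.283,.125),(.4445,-.283,.109))
b=snap("side","b4");s=bot.sense();p=s["tool_pos"];R=Ro.from_quat(s["tool_rot"]);z=R.as_matrix()[:,2]
u,v=proj("side",p)[0].astype(int);t=cv2.resize(b[v-40:v+50,u-45:u+45],(540,540),interpolation=cv2.INTER_CUBIC)
for r,h,c in((.032,p[2]-.0212+.016,(0,0,255)),(.032,p[2]-.0212+.012,(0,255,0))):
    w=((proj("side",circ(p,r,h))-[u-45,v-40]+.5)*6).astype(int);cv2.polylines(t,[w.reshape(-1,1,2)],True,c,1)
cv2.imwrite('pics/c5.png',t)
E
```

```text
clock: 11.13
tool_pos: [0.4791, -0.1823, 0.1695]
tool_rot: [0.713, 0.701, 0.008, -0.009]
force: [0.7, 0.3, -1.1]
width: 0.0157
finger_force: 49.3
clock: 11.72
tool_pos: [0.4431, -0.2826, 0.1665]
tool_rot: [0.712, 0.702, 0.008, -0.01]
force: [-0.1, 0.5, -1.8]
width: 0.0164
finger_force: 49.3
z axis [-0.0022  0.0258 -0.9997] pos [ 0.4431 -0.2826  0.1665]
(0.4445, -0.283, 0.125) [-0.0015  0.0015  0.0415]
(0.4445, -0.283, 0.109) [-0.0019  0.0015  0.0575]
```

View pics/c5.png

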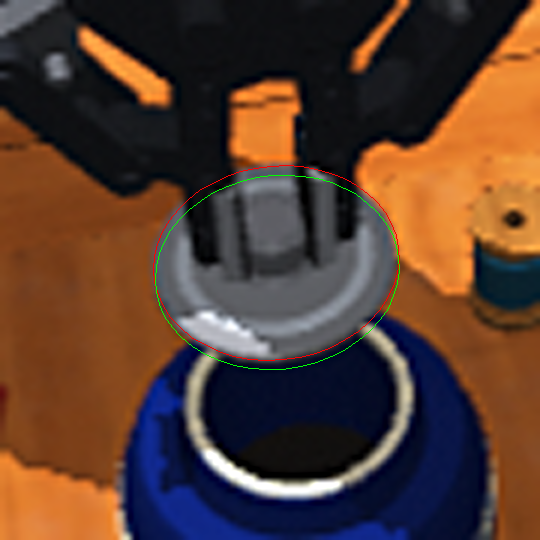

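Lid is level and centred on the tool axis (ring at (278,262)). Lower onto the blue jar.

```bash
echo '[0.01,-0.0015,0.0015,0.015,0,0.01,-0.0015,0.0015,0.03,0,0.01,-0.0015,0.0015,0.038,0,0.01,-0.0017,0.0015,0.042,0,0.01,-0.0018,0.0015,0.046,0,0.01,-0.002,0.0015,0.05,0,0.01,-0.002,0.0015,0.053,0,0.01,-0.002,0.0015,0.055,0,0.01,-0.002,0.0015,0.0565,0,0.01,-0.002,0.0015,0.0575,0,0.01,-0.002,0.0015,0.0575,0]' | python3 inch.py
```

```text
clock: 12.68
tool_pos: [0.4444, -0.2841, 0.1095]
tool_rot: [0.712, 0.702, 0.008, -0.009]
force: [-2.1, 1.4, 8.0]
width: 0.016
finger_force: 50.4
```

```bash
echo '[0.026,0,0,0,0,0.034,0,0,0,0,0.034,0,0,0,0,0.034,0,0,-0.02,0,0.034,0,0,-0.06,0,0.034,0,0,-0.08,0,0.05,0,0,-0.08,0]' | python3 inch.py 30; python3 -c "
from h import *
go((.648,-.1085,.19),(.648,-.1085,.075),(.648,-.1085,.044))"
```

```text
clock: 13.27
tool_pos: [0.4458, -0.2873, 0.1928]
tool_rot: [0.712, 0.702, 0.008, -0.007]
force: [-0.7, -0.2, 0.4]
width: 0.045
finger_force: 0.0
z axis [ 0.0022  0.0215 -0.9998] pos [ 0.4458 -0.2873  0.1928]
(0.648, -0.1085, 0.19) [0.1815 0.1996 0.0071]
(0.648, -0.1085, 0.075) [0.179  0.1994 0.1221]
(0.648, -0.1085, 0.044) [0.1783 0.1994 0.1531]
```

```bash
echo '[0.05,0.0275,0.03,0,0,0.05,0.055,0.06,0,0,0.05,0.083,0.09,0,0,0.05,0.11,0.12,0,0,0.05,0.137,0.15,0,0,0.05,0.165,0.18,0,0,0.05,0.179,0.1995,0.02,0,0.05,0.179,0.1995,0.06,0,0.05,0.179,0.1995,0.1,0,0.05,0.179,0.1995,0.115,0,0.05,0.179,0.1995,0.122,0,0.05,0.179,0.1995,0.122,0]' | python3 inch.py
python3 - <<'E'
from h import *
go((.648,-.1085,.046))
b=snap("side","b5");ts=[]
for q,R in (((.648,-.1085,.06),32),((.4445,-.2825,.1),32)):
    u,v=proj("side",q)[0].astype(int);t=cv2.resize(b[v-R:v+R,u-R:u+R],(390,390),interpolation=cv2.INTER_CUBIC)
    if q[2]>.08:
        w=((proj("side",circ(q,.032,.104))-[u-R,v-R]+.5)*390/2/R).astype(int);cv2.polylines(t,[w.reshape(-1,1,2)],True,(0,0,255),1)
    ts.append(t)
cv2.imwrite('pics/c6.png',np.hstack(ts))
E
```

```text
clock: 14.27
tool_pos: [0.6454, -0.1065, 0.0693]
tool_rot: [0.712, 0.702, 0.008, -0.011]
force: [-0.6, 0.1, 0.4]
width: 0.05
finger_force: 0.0
z axis [-0.0048  0.0263 -0.9996] pos [ 0.6454 -0.1065  0.0693]
(0.648, -0.1085, 0.046) [-0.0026  0.0027  0.0232]
```

View pics/c6.png

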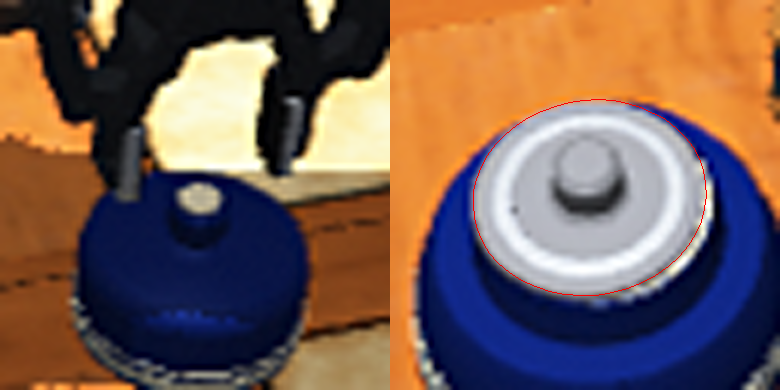

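Right: plug_large home on the blue jar (flange fits ring at (590,197)). Left: knob (200,200) lies between the fingers (130,165) and (290,140). Descend and grip.

```bash
echo '[0.05,-0.002,0.002,0.01,0,0.05,-0.002,0.002,0.018,0,0.05,-0.002,0.002,0.023,0,0.05,-0.002,0.002,0.023,0,0.03,-0.002,0.002,0.023,0,0.01,-0.002,0.002,0.023,0,0.01,-0.002,0.002,0.023,0,0.01,-0.002,0.002,0.023,0,0.01,-0.002,0.002,0.023,0,0.01,-0.002,0.002,0.023,0,0.01,-0.002,0.002,0.023,0]' | python3 inch.py 50
```

```text
clock: 15.23
tool_pos: [0.6483, -0.1082, 0.0484]
tool_rot: [0.712, 0.702, 0.008, -0.01]
force: [-2.2, 1.1, 6.1]
width: 0.0196
finger_force: 48.9
```

Lift, and carry towards the blue jar.

```bash
echo '[0.01,0,0,-0.01,0,0.01,0,0,-0.03,0,0.01,0,0,-0.06,0,0.01,0,0,-0.1,0,0.01,0,0,-0.14,0,0.01,0,0,-0.145,0,0.01,0,0,-0.145,0]' | python3 inch.py
python3 - <<'E'
from h import *
go((.4445,-.283,.19),(.4445,-.283,.148),(.4445,-.283,.1334))
b=snap("side","b6");s=bot.sense();p=s["tool_pos"]
u,v=proj("side",p-[0,0,.03])[0].astype(int);R=40;t=cv2.resize(b[v-R:v+R,u-R:u+R],(520,520),interpolation=cv2.INTER_CUBIC)
w=((proj("side",circ(p,.043,p[2]-.0484))-[u-R,v-R]+.5)*6.5).astype(int);cv2.polylines(t,[w.reshape(-1,1,2)],True,(0,0,255),1)
cv2.imwrite('pics/c7.png',t)
E
```

```text
clock: 15.82
tool_pos: [0.6496, -0.1122, 0.1959]
tool_rot: [0.712, 0.702, 0.009, -0.008]
force: [0.4, 0.1, -2.1]
width: 0.0192
finger_force: 49.3
z axis [ 0.0026  0.024  -0.9997] pos [ 0.6496 -0.1122  0.1959]
(0.4445, -0.283, 0.19) [-0.1737 -0.2027  0.0013]
(0.4445, -0.283, 0.148) [-0.1747 -0.2028  0.0433]
(0.4445, -0.283, 0.1334) [-0.175  -0.2028  0.0579]
```

View pics/c7.png

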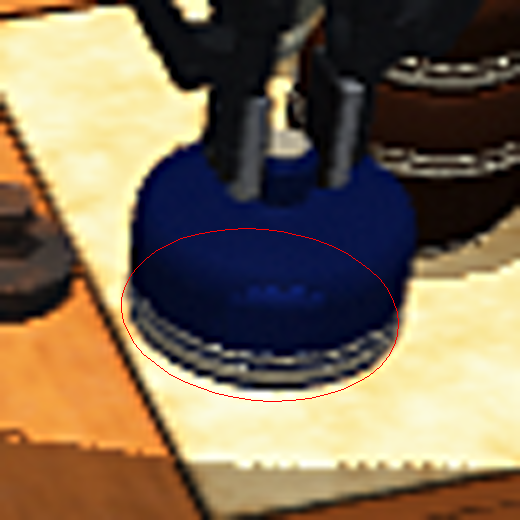

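Cap held, rim outline bottom at (280,388), left (134,305), right (398,335): slightly up/right of the predicted ring. Fit the offset numerically.

Run:
```python
from h import *
from scipy.optimize import least_squares
p=bot.sense()["tool_pos"];u,v=proj("side",p-[0,0,.03])[0].astype(int);R=40
pts=np.array([(134,305),(160,345),(200,375),(280,388),(340,380),(380,358),(398,335)])/6.5-.5+[u-R,v-R]
def f(q,z0=.0484,full=False):
    c=[p[0]+q[0],p[1]+q[1]]
    a=np.linspace(0,2*np.pi,400);r=q[2] if len(q)>2 else .043
    C=proj("side",np.c_[c[0]+r*np.cos(a),c[1]+r*np.sin(a),np.full(400,p[2]-z0)])
    return np.linalg.norm(pts[:,None]-C[None],axis=2).min(1)
for z0 in(.0484,.0444):
  for x0 in([0,0],[0,0,.043]):
    s=least_squares(f,x0,args=(z0,),diff_step=1e-3,x_scale=.01);print(z0,s.x.round(4),s.fun.round(2))
# same for original table view ov_side tile of cap_blue: bottom band
```

```text
0.0484 [0.0047 0.0054] [0.36 0.29 0.54 0.1  0.09 0.18 0.36]
0.0484 [0.0038 0.0037 0.0417] [0.02 0.32 0.38 0.16 0.06 0.02 0.12]
0.0444 [0.0025 0.0013] [0.55 0.35 0.57 0.18 0.14 0.17 0.39]
0.0444 [ 0.0016 -0.0009  0.0413] [0.02 0.32 0.38 0.16 0.06 0.02 0.12]
```

```bash
echo '[0.01,-0.026,-0.03,0,0,0.01,-0.052,-0.061,0,0,0.01,-0.078,-0.091,0,0,0.01,-0.104,-0.122,0,0,0.01,-0.13,-0.152,0,0,0.01,-0.152,-0.178,0,0,0.01,-0.168,-0.196,0,0,0.01,-0.174,-0.203,0,0,0.01,-0.1745,-0.2035,0,0,0.01,-0.1745,-0.2035,0,0,0.01,-0.175,-0.2035,0.015,0,0.01,-0.175,-0.2035,0.025,0]' | python3 inch.py; echo '[0.01,0,0,0.004,0,0.01,0,0,0.006,0,0.01,0,0,0.006,0]' | python3 inch.py
python3 - <<'E'
from h import *
go((.4437,-.284,.15),(.4437,-.284,.1334))
b=snap("side","b7");s=bot.sense();p=s["tool_pos"]
u,v=proj("side",p-[0,0,.06])[0].astype(int);R=42;t=cv2.resize(b[v-R:v+R,u-R:u+R],(560,560),interpolation=cv2.INTER_CUBIC);k=560/2/R
for c,r,z,col in(((.4447,-.2825),.0555,.045,(0,0,255)),(p,.043,p[2]-.0484,(0,255,255)),(p,.043,p[2]-.0444,(0,255,0))):
    w=((proj("side",circ(c,r,z))-[u-R,v-R]+.5)*k).astype(int);cv2.polylines(t,[w.reshape(-1,1,2)],True,col,1)
cv2.imwrite('pics/c8.png',t)
E
```

```text
clock: 16.87
tool_pos: [0.4433, -0.2824, 0.1627]
tool_rot: [0.712, 0.703, 0.008, -0.01]
force: [-0.0, -0.7, -2.3]
width: 0.0192
finger_force: 49.6
clock: 17.12
tool_pos: [0.4428, -0.2825, 0.1574]
tool_rot: [0.712, 0.702, 0.008, -0.01]
force: [-0.2, -0.3, -1.0]
width: 0.0193
finger_force: 49.6
z axis [-0.0029  0.0262 -0.9997] pos [ 0.4428 -0.2825  0.1574]
(0.4437, -0.284, 0.15) [-0.0017  0.0009  0.0074]
(0.4437, -0.284, 0.1334) [-0.0021  0.001   0.024 ]
```

View pics/c8.png

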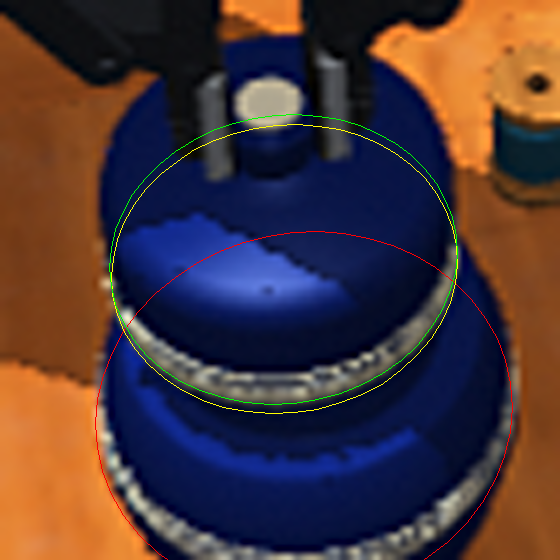

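Cap rim (bottom at (275,402)) fits the green ring; the cap is level and centred on the TCP. Lower slowly.

```bash
echo '[0.01,-0.001,0.0015,0.004,0,0.01,-0.0013,0.0015,0.008,0,0.01,-0.0015,0.0015,0.012,0,0.01,-0.0016,0.0015,0.015,0,0.01,-0.0017,0.0015,0.018,0,0.01,-0.0018,0.0015,0.02,0,0.01,-0.0018,0.0015,0.022,0,0.01,-0.0018,0.0015,0.022,0]' | python3 inch.py; echo '[0.01,0,0,0.0015,0,0.01,0,0,0.0025,0,0.01,0,0,0.0025,0]' | python3 inch.py
```

```text
clock: 17.83
tool_pos: [0.4437, -0.2843, 0.1354]
tool_rot: [0.712, 0.702, 0.008, -0.01]
force: [-0.2, -0.1, -2.6]
width: 0.0193
finger_force: 49.6
clock: 18.08
tool_pos: [0.4441, -0.2845, 0.1335]
tool_rot: [0.712, 0.702, 0.008, -0.01]
force: [0.2, -0.8, 1.6]
width: 0.0198
finger_force: 49.8
```

```bash
echo '[0.01,0,0,0.001,0,0.01,0,0,0.001,0]' | python3 inch.py;  echo '[0.01,0,0,0.001,0,0.01,0,0,0.001,0]' | python3 inch.py
```

```text
clock: 18.25
tool_pos: [0.4444, -0.2845, 0.1329]
tool_rot: [0.712, 0.702, 0.009, -0.009]
force: [1.9, 2.8, 8.5]
width: 0.0192
finger_force: 50.5
clock: 18.42
tool_pos: [0.4447, -0.2845, 0.1326]
tool_rot: [0.712, 0.702, 0.009, -0.009]
force: [0.0, 4.7, 16.8]
width: 0.0195
finger_force: 51.5
```

Seated at the expected height. Release and go to the green cap.

```bash
echo '[0.01,0,0,-0.0015,0,0.03,0,0,-0.0015,0,0.04,0,0,-0.0015,0,0.04,0,0,-0.0015,0,0.04,0,0,-0.02,0,0.04,0,0,-0.06,0,0.05,0,0,-0.07,0,0.05,0,0,-0.07,0]' | python3 inch.py 30; python3 -c "
from h import *
go((.640,-.2685,.2),(.640,-.2685,.07))"
```

```text
clock: 19.08
tool_pos: [0.4449, -0.287, 0.2039]
tool_rot: [0.712, 0.702, 0.008, -0.008]
force: [-0.5, 0.4, -0.6]
width: 0.0501
finger_force: 0.0
z axis [ 8.000e-04  2.260e-02 -9.997e-01] pos [ 0.4449 -0.287   0.2039]
(0.64, -0.2685, 0.2) [0.0212 0.1948 0.0045]
(0.64, -0.2685, 0.07) [0.0182 0.1947 0.1344]
```

```bash
echo '[0.05,0.004,0.04,0,0,0.05,0.008,0.08,0,0,0.05,0.012,0.12,0,0,0.05,0.016,0.16,0,0,0.05,0.018,0.19,0.01,0,0.05,0.018,0.195,0.05,0,0.05,0.018,0.195,0.09,0,0.05,0.018,0.195,0.12,0,0.05,0.018,0.195,0.13,0,0.05,0.018,0.195,0.13,0,0.05,0.018,0.195,0.13,0]' | python3 inch.py
python3 - <<'E'
from h import *
go((.640,-.2685,.0475))
b=snap("side","b8");ts=[]
for n,q,R in (("k",(.640,-.2685,.06),30),("j",(.4445,-.2835,.1),42)):
    u,v=proj("side",q)[0].astype(int);t=cv2.resize(b[v-R:v+R,u-R:u+R],(390,390),interpolation=cv2.INTER_CUBIC)
    if n=="j":
        w=((proj("side",circ(q,.043,.085))-[u-R,v-R]+.5)*390/2/R).astype(int);cv2.polylines(t,[w.reshape(-1,1,2)],True,(0,0,255),1)
    ts.append(t)
cv2.imwrite('pics/c9.png',np.hstack(ts))
E
```

```text
clock: 20.0
tool_pos: [0.639, -0.2677, 0.072]
tool_rot: [0.712, 0.702, 0.008, -0.01]
force: [0.8, 0.0, 1.1]
width: 0.0502
finger_force: 0.0
z axis [-0.0021  0.0254 -0.9997] pos [ 0.639  -0.2677  0.072 ]
(0.64, -0.2685, 0.0475) [-0.0014  0.001   0.0245]
```

```bash
echo '[0.05,-0.001,0.001,0.012,0,0.05,-0.0012,0.001,0.02,0,0.05,-0.0014,0.001,0.0245,0,0.05,-0.0014,0.001,0.0245,0,0.03,-0.0014,0.001,0.0245,0,0.01,-0.0014,0.001,0.0245,0,0.01,-0.0014,0.001,0.0245,0,0.01,-0.0014,0.001,0.0245,0,0.01,-0.0014,0.001,0.0245,0,0.01,-0.0014,0.001,0.0245,0,0.01,-0.0014,0.001,0.0245,0]' | python3 inch.py 50;  echo '[0.01,0,0,-0.01,0,0.01,0,0,-0.03,0,0.01,0,0,-0.06,0,0.01,0,0,-0.1,0,0.01,0,0,-0.14,0,0.01,0,0,-0.15,0,0.01,0,0,-0.15,0]' | python3 inch.py; python3 -c "
from h import *
go((.435,.0725,.18),(.435,.0725,.137),(.435,.0725,.1135))"
```

```text
clock: 20.97
tool_pos: [0.6399, -0.2684, 0.0472]
tool_rot: [0.712, 0.702, 0.008, -0.01]
force: [-1.8, 1.0, 6.4]
width: 0.0178
finger_force: 49.0
clock: 21.55
tool_pos: [0.6414, -0.2728, 0.2009]
tool_rot: [0.712, 0.702, 0.009, -0.007]
force: [0.6, 0.3, -2.5]
width: 0.0174
finger_force: 49.1
z axis [ 0.003   0.0226 -0.9997] pos [ 0.6414 -0.2728  0.2009]
(0.435, 0.0725, 0.18) [ 0.3419 -0.2113  0.0281]
(0.435, 0.0725, 0.137) [ 0.3409 -0.2114  0.0711]
(0.435, 0.0725, 0.1135) [ 0.3404 -0.2114  0.0946]
```

```bash
echo '[0.01,0.034,-0.021,0,0,0.01,0.068,-0.042,0,0,0.01,0.102,-0.063,0,0,0.01,0.136,-0.084,0,0,0.01,0.17,-0.106,0,0,0.01,0.204,-0.127,0,0,0.01,0.238,-0.148,0,0,0.01,0.272,-0.169,0,0,0.01,0.306,-0.19,0,0,0.01,0.33,-0.205,0,0,0.01,0.34,-0.2115,0.01,0,0.01,0.3415,-0.2125,0.03,0]' | python3 inch.py; echo '[0.01,0,0,0.01,0,0.01,0,0,0.02,0,0.01,0,0,0.03,0,0.01,0,0,0.035,0,0.01,0,0,0.035,0]' | python3 inch.py
python3 - <<'E'
from h import *
go((.434,.0728,.137),(.434,.0728,.1145))
b=snap("side","b9");s=bot.sense();p=s["tool_pos"]
u,v=proj("side",p-[0,0,.06])[0].astype(int);R=34;k=560/2/R;t=cv2.resize(b[v-R:v+R,u-R:u+R],(560,560),interpolation=cv2.INTER_CUBIC)
for c,r,z,col in(((.434,.073),.044,.035,(0,0,255)),(p,.034,p[2]-.0472,(0,255,255)),(p,.034,p[2]-.0432,(255,0,0))):
    w=((proj("side",circ(c,r,z))-[u-R,v-R]+.5)*k).astype(int);cv2.polylines(t,[w.reshape(-1,1,2)],True,col,1)
cv2.imwrite('pics/c10.png',t)
E
```

```text
clock: 22.55
tool_pos: [0.4314, 0.0749, 0.1766]
tool_rot: [0.711, 0.703, 0.009, -0.009]
force: [1.1, 0.1, -0.4]
width: 0.0174
finger_force: 49.3
clock: 22.97
tool_pos: [0.4313, 0.0739, 0.1397]
tool_rot: [0.712, 0.702, 0.007, -0.011]
force: [-0.8, 0.7, -1.0]
width: 0.0174
finger_force: 49.2
z axis [-0.0049  0.0257 -0.9997] pos [0.4313 0.0739 0.1397]
(0.434, 0.0728, 0.137) [-0.0012  0.0027  0.0026]
(0.434, 0.0728, 0.1145) [-0.0017  0.0029  0.0251]
```

```bash
echo '[0.01,-0.001,0.0024,0,0,0.01,-0.0012,0.0024,0.006,0,0.01,-0.0013,0.0024,0.011,0,0.01,-0.0015,0.0024,0.015,0,0.01,-0.0016,0.0024,0.018,0,0.01,-0.0017,0.0024,0.021,0,0.01,-0.0017,0.0024,0.023,0,0.01,-0.0017,0.0024,0.024,0,0.01,-0.0017,0.0024,0.024,0]' | python3 inch.py; echo '[0.01,0,0,0.0015,0,0.01,0,0,0.0025,0,0.01,0,0,0.0025,0]' | python3 inch.py
```

```text
clock: 23.77
tool_pos: [0.4346, 0.0727, 0.1167]
tool_rot: [0.712, 0.702, 0.008, -0.01]
force: [-0.7, -0.3, -1.4]
width: 0.0176
finger_force: 49.2
clock: 24.02
tool_pos: [0.4346, 0.0728, 0.1143]
tool_rot: [0.712, 0.702, 0.008, -0.01]
force: [0.1, -0.6, -1.2]
width: 0.0173
finger_force: 49.2
```

```bash
echo '[0.01,0,0,0.001,0,0.01,0,0,0.001,0]' | python3 inch.py;  echo '[0.01,0,0,0.001,0,0.01,0,0,0.001,0]' | python3 inch.py
```

```text
clock: 24.18
tool_pos: [0.4346, 0.0728, 0.1133]
tool_rot: [0.712, 0.702, 0.008, -0.01]
force: [-0.1, -0.2, -1.6]
width: 0.0176
finger_force: 49.2
clock: 24.35
tool_pos: [0.4348, 0.0728, 0.1124]
tool_rot: [0.712, 0.702, 0.008, -0.01]
force: [0.1, -0.6, 0.5]
width: 0.0178
finger_force: 49.6
```

```bash
echo '[0.01,0,0,0.001,0,0.01,0,0,0.001,0]' | python3 inch.py;  echo '[0.01,0,0,0.0005,0,0.01,0,0,0.0005,0]' | python3 inch.py
```

```text
clock: 24.52
tool_pos: [0.4349, 0.0728, 0.112]
tool_rot: [0.712, 0.702, 0.008, -0.009]
force: [-3.9, -1.2, 13.3]
width: 0.0174
finger_force: 50.7
clock: 24.68
tool_pos: [0.435, 0.0728, 0.1119]
tool_rot: [0.712, 0.702, 0.009, -0.009]
force: [-5.3, -2.1, 20.7]
width: 0.0175
finger_force: 51.4
```

Seated. Release, rise, pull back, and take the final view from the top and the side.

```bash
echo '[0.01,0,0,-0.002,0,0.03,0,0,-0.002,0,0.04,0,0,-0.002,0,0.04,0,0,-0.002,0,0.04,0,0,-0.03,0,0.04,0,0,-0.07,0,0.04,0,0,-0.11,0,0.04,-0.03,0,-0.12,0,0.04,-0.07,0,-0.12,0,0.04,-0.11,0,-0.12,0,0.04,-0.14,0,-0.12,0,0.04,-0.14,0,-0.12,0]' | python3 inch.py 30
python3 - <<'E'
from h import *
b=snap("side","b10");a=snap("top","a10");ts=[]
for q,h,r in(((.4346,.0728),.066,.034),((.4445,-.2835),.085,.043)):
  for n,im in(("side",b),("top",a)):
    R=42 if n=="side" else 30
    u,v=proj(n,[*q,h])[0].astype(int);k=290/2/R;t=cv2.resize(im[v-R:v+R,u-R:u+R],(290,290),interpolation=cv2.INTER_CUBIC)
    w=((proj(n,circ(q,r,h))-[u-R,v-R]+.5)*k).astype(int);cv2.polylines(t,[w.reshape(-1,1,2)],True,(0,0,255),1);ts.append(t)
f=cv2.resize(a[100:260,100:420],(580//2*1,145))
cv2.imwrite('pics/c11.png',np.hstack([np.vstack([np.hstack(ts[:2]),np.hstack(ts[2:])])]))
o=cv2.imread('pics/top0.png');d=cv2.absdiff(a,o).max(2)
g=bot.grab_frame
for name,(u,v) in dict(tin=(148,220),reelr=(184,188),weight=(212,156),reelb=(314,189)).items(): print(name,d[v-14:v+14,u-14:u+14].max())
E
```

```text
clock: 25.68
tool_pos: [0.4331, -0.0743, 0.2269]
tool_rot: [0.713, 0.701, 0.008, -0.01]
force: [-2.1, 0.8, -1.0]
width: 0.0401
finger_force: 0.0
tin 6
reelr 4
weight 4
reelb 172
```

View pics/c11.png

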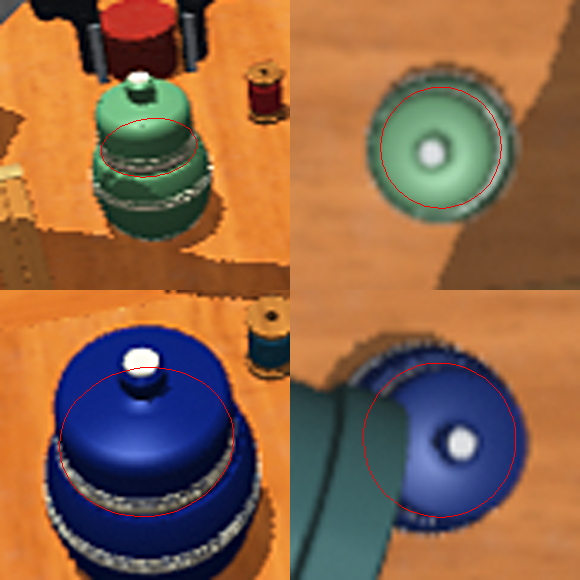

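Final view: the green cap sits level on the green jar (side (143,130), knob from the top (432,153)). The blue cap sits level on the blue shoulder (rim fits the ring at (148,442)). The tin, red reel and weight are unmoved; the arm covers the blue reel in the top view, but it stands upright in the side view. Handing in.

```bash
echo '[0.04,0,0,0,0,0.04,0,0,0,0,0.04,0,0,0,0]' | python3 inch.py; python3 -c "
from rig import bot
print(bot.sign_off())"
```

```text
clock: 26.03
tool_pos: [0.433, -0.0691, 0.2273]
tool_rot: [0.711, 0.703, 0.008, -0.01]
force: [-1.0, -0.2, 0.9]
width: 0.0403
finger_force: 0.0
the job is handed in; nothing more can be done
None
```

Both jars are closed, each with its inner lid home and its own-colour cap seated over it, and the job was handed in at about 26 s; sign-off returned no verdict.

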